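# Shut the cheese packer's outfeed and collect the packed blocks

### The arm

A 6-joint arm with a two-finger parallel gripper is mounted at the origin on the work surface. World frame = base frame: x ahead of the robot, y to its left, z up, the work surface at z = 0. Lengths are in m, angles in rad, forces in N, time in s.
With the tool pointing down it reaches from about 0.375 to 0.975 m from the base axis. Payload 3.8 kg.
Tool frame: the origin (TCP) lies at the very end of the fingers, on their centre line; the grasp point (between the pads) lies 19 mm behind it (tcp_to_grasp is the distance from the TCP to the grasp point, in m); z points along the fingers, y is the line along which they close (so a half turn about z gives the same grasp; the last joint's range is limited). The gripper opens to 85 mm and grips with 20 to 120 N. Pads are 22 mm wide; open, the fingers measure 114 mm over their backs; the gripper's body (76 mm by 85 mm) begins 54 mm behind the grasp point. The pads swing forward as they close: fully open they stand 13 mm farther back than shut.
Start: joints at [1.175, 0.264, 1.604, -0, 1.274, -0.037], TCP at [0.237, 0.632, 0.205] pointing down, gripper open.
Joint ranges: [-2.63, 2.63], [-0.94, 2.18], [0.31, 2.57], [-1.31, 4.45], [0, 2.66], [-2.55, 2.55]. Speed limits (rad/s): [2.57, 2.57, 3.14, 3.14, 3.14, 3.14].

### API

Orientations are given as a unit quaternion [x, y, z, w].
In Python, from workcell import * gives the robot as it stands.
- The arm moves only by the shell command python3 -m creep 'ROWS' [FORCE]. ROWS is JSON, a list of rows, each an object with "hand": the finger opening in m, from 0 to 0.0854; "offset": the shift along the tool's x, y, z in m, a list of three; "dr": the turn, a rotation vector about the tool's x, y, z in rad, a list of three. A call has 1 to 12 rows; each row shifts and turns the commanded pose from where the row before left it, along the tool's axes as they then stand; what a row does not reach is not made up. A row lasts 1/8 s, in which the tool goes at most 62.5 mm and 10.7 degrees, less where a joint would pass 70% of its speed; a pose out of reach is approached as far as the arm can. A call is refused whole if a number of a shift passes 0.0625 or a number of a turn 0.188, either way. A call with a gripper value outside its range is refused whole. The fingers move at their own pace and stop on an object; FORCE is the grip in N (left out, the last holds). Time passes only in rows, so rows that do not move let the fingers close. It gives the time, the measured TCP pose, the force, the opening and the grip force at its end, in the units of the state.
- observe(): the state, without advancing time (a new reading comes with each control period).
- grab_frame(name): name is "scene" or "top" or "wrist"; returns the picture (480x640x3 uint8, red, green, blue); there is no depth.
- camera_model(name): a dict with "fx", "fy", "cx", "cy" (pixels), "rvec" (rotation vector, rad) and "tvec" (3), from world to camera coordinates, as OpenCV has them; the wrist camera has in their place "T_tool_cam" (4x4, takes a point from camera to tool coordinates, whose origin is the TCP and whose axes are the flange's). Camera axes: x right, y down, z forward; pixel columns grow to the right and rows downward; lengths in m; the calibration is good to about 2 mm. The wrist camera is an equidistant fisheye: a pixel r from the principal point sees the ray r / f radians off the axis. A picture is of the moment at which its call begins: read the wrist's pose just before it. camera_model takes no time and is no camera call.
- hand_in(): hands the job in; it is judged then, once.
The state is a dict: "time": time; "joint_pos": joint angles; "dq": joint speeds; "joint_efforts": joint torques, N m; "position": TCP position; "ee_rot": TCP orientation; "ft_force": force on the tool from outside, world axes, zero at the start; "ft_torque": the same for the moment, N m; "gripper_width": opening from 0.0 (shut) to 1.0 (fully open); "grasp_force": force on a finger pad.
Only numpy, scipy, OpenCV 4.12 (cv2) and the standard library are available. Lean on these libraries where they do the work, as an engineer would, in place of code of your own. Each camera call takes 0.05 s, during which the arm holds its last target. There are 200 camera calls.

### The job

First turn the packing machine's outfeed handle a quarter turn to its closed stop, so that no more cheese comes out into the catch tray. Then collect the two finished long blocks from the catch tray into the grey tote, setting each one down gently, not dropping it, so that both lie flat on the tote's floor, the same way up as they were. Leave the short end piece in the catch tray, the handle closed, and the tubs and the round cheese standing where they are.

Things in the scene. Friction and masses are not known exactly. Their poses are not given: they have to be found in the camera images.
- machine: Fixed white cheese packing machine. Origin: centre of the underside of its open steel catch tray, on the counter. Tray 330 (x) by 170 (y) mm, floor and walls 4 mm thick, walls 28 mm high. From the tray's -y edge a chute 114 mm wide (up to 145 mm high) rises to its housing at y -240 to -565, x -105 to +165, 270 mm high, a big uncut cheese on top up to 340 mm.
- gate_handle (a joint): Quarter-turn handle of the outfeed gate, on a vertical pivot. 0 = open: the lever points along the machine's +y, over the tray. 1.571 = closed stop: it points along the machine's -x, the gate plate across the chute. It closes counter-clockwise seen from above, with light friction (0.12 N m), stays where left, and may start up to 0.3 rad from open.
- handle_grip (a point): Middle of the handle's black upright round grip, 22 mm in diameter, from 127 to 172 mm above the counter, on the end of a flat lever (18 mm wide, 12 mm thick, its top at 127 mm), 85 mm from the pivot. This point lies 150 mm above the counter and moves with the handle.
- handle_pivot (a point): Point on the handle's vertical pivot axis, at the height of the grip's middle (150 mm), at x = -68, y = -100 mm in the machine's frame. Fixed to the machine; the pivot's metal top is at 130 mm.
- block_a: Finished cheese block, sealed in film, blank paper label on top: 50 (x) by 110 (y) by 40 (z) mm, about 240 g, rigid. Origin at the centre of its underside. It lies flat in the catch tray.
- block_b: The second finished cheese block, the same as block_a.
- end_piece: Short cheese end piece without label, 50 (x) by 50 (y) by 40 (z) mm, about 110 g, lying in the catch tray beside the blocks; it stays there. The three pieces lie side by side along the tray's x, about 92 mm apart, in any order, long sides roughly along the tray's y. Origin at the centre of its underside.
- tote: Open grey plastic tote, loose, about 0.9 kg: 290 (x) by 190 (y) by 70 (z) mm outside without its rim (rim 306 by 206 mm), walls and floor 5 mm thick. Origin at the centre of its underside.
- tub_1: Deli tub with a white lid, 90 mm in diameter, 63 mm high, loose. Origin at the centre of its underside. Bystander.
- tub_2: Another such deli tub. Bystander.
- round_cheese: Small round waxed cheese, 96 mm in diameter, 47 mm high, loose. Origin at the centre of its underside. Bystander.
Mind the look-alikes: they are no part of the job. What is shaped like the block_a but green is not meant. Leave any blue look-alike of the block_b alone.

How it is judged:
On the way, in this order (a step that is already met when the one before it is completed fails the run):
1. the handle is turned to its closed stop (within about 6 degrees) while both blocks still lie in the catch tray (value of joint gate_handle above 1.47 rad and x of block_a in the frame of machine between -0.16 and 0.16 m and y of block_a in the frame of machine between -0.085 and 0.085 m and z of each of block_a, block_b in the frame of machine below 0.03 m and x of block_b in the frame of machine between -0.16 and 0.16 m and y of block_b in the frame of machine between -0.085 and 0.085 m), for 0.2 s.
2. both long blocks lie flat on the tote's floor (x of block_a in the frame of tote between -0.135 and 0.135 m and y of block_a in the frame of tote between -0.085 and 0.085 m and z of each of block_a, block_b in the frame of tote below 0.02 m and angle between each of block_a, block_b's own z axis and vertical below 0.2 rad and x of block_b in the frame of tote between -0.135 and 0.135 m and y of block_b in the frame of tote between -0.085 and 0.085 m), for 0.2 s.
At the end, for the whole second after the job is handed in: The handle is within about 6 degrees of its closed stop; both long blocks lie flat (within 11 degrees, same way up) on the tote's floor, inside its walls, released and at rest; the end piece lies in the catch tray (all of step 2 and value of joint gate_handle above 1.47 rad and x of end_piece in the frame of machine between -0.16 and 0.16 m and y of end_piece in the frame of machine between -0.085 and 0.085 m and z of end_piece in the frame of machine below 0.03 m and linear speed of each of block_a, block_b below 0.03 m/s); the robot touches nothing.
It fails at once if a block is dropped (falls freely faster than 0.5 m/s, a fall of more than about 15 mm) (contact force between block_a and anything else below 0.01 N and linear speed of block_a above 0.5 m/s).
It fails at once if a block is dropped (falls freely faster than 0.5 m/s, a fall of more than about 15 mm) (contact force between block_b and anything else below 0.01 N and linear speed of block_b above 0.5 m/s).
It fails at once if tub moved more than 40 mm or knocked over (distance of tub_1 from where it was at the start of the episode above 0.04 m or angle between tub_1's own z axis and vertical above 0.5 rad).
It fails at once if tub moved more than 40 mm or knocked over (distance of tub_2 from where it was at the start of the episode above 0.04 m or angle between tub_2's own z axis and vertical above 0.5 rad).
It fails at once if round cheese moved more than 40 mm or knocked over (distance of round_cheese from where it was at the start of the episode above 0.04 m or angle between round_cheese's own z axis and vertical above 0.5 rad).
It also fails if it takes over 67 s, if anything falls off the work surface, if the arm or the gripper's body presses on something with over 40 N, if the wrist force passes 120 N, or if a joint passes its speed limit or range.

## Working session

There is one attempt and no reset: what is moved stays moved. The work goes in short steps, Python scripts to look and compute and a shell command to move; the robot and the scene stay as the last step left them, time stands still between calls to the robot, and variables do not carry over. Pictures are saved under pics/ and viewed, at most 10 in all, crops included, and the job is handed in when it is done.

```bash
mkdir -p pics; ls; python3 - <<'E'
from workcell import *
import cv2
o=observe(); print(o['time'],o['position'],o['ee_rot'],o['gripper_width'])
for n in ['scene','top','wrist']:
    im=grab_frame(n); cv2.imwrite(f'pics/{n}0.png',im[:,:,::-1]); print(n,camera_model(n))
E
```

```text
pics
0.0 [0.23673031 0.6312732  0.20385979] [ 1.78438182e-01  9.83950483e-01 -1.10013025e-03 -2.28274361e-04] 0.9988406001084781
scene {'fx': 571.5620265143014, 'fy': 571.5620265143014, 'cx': 320.3211093259281, 'cy': 244.30728262046713, 'rvec': array([ 1.12348613,  2.56402134, -0.77430331]), 'tvec': array([ 0.22414187, -0.28104298,  1.92833593])}
top {'fx': 548.7546992365242, 'fy': 548.7546992365242, 'cx': 323.86055060044765, 'cy': 242.18128556097355, 'rvec': array([ 2.14908059, -2.09178173,  0.20173845]), 'tvec': array([0.12243358, 0.5038562 , 1.51758687])}
wrist {'fx': 371.64829954431775, 'fy': 371.64829954431775, 'cx': 317.39724903247384, 'cy': 239.38163097981698, 'T_tool_cam': array([[-8.22175918e-05, -9.60864498e-01, -2.77018789e-01,
         7.00076842e-02],
       [ 9.99999997e-01, -8.20774504e-05, -1.21012848e-05,
         1.85048747e-04],
       [-1.11093009e-05, -2.77018789e-01,  9.60864502e-01,
        -1.68937927e-01],
       [ 0.00000000e+00,  0.00000000e+00,  0.00000000e+00,
         1.00000000e+00]])}
```

View pics/top0.png

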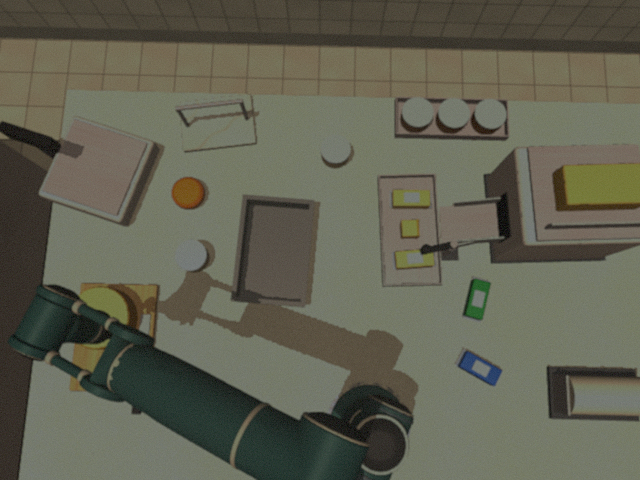

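View pics/scene0.png

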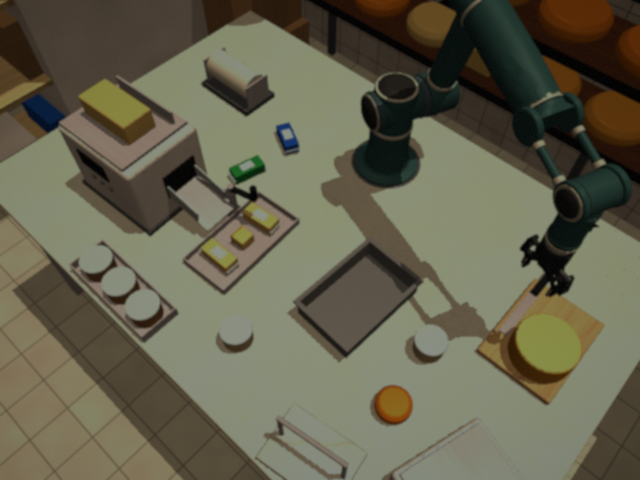

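The top view shows the tray around (410,230), with long blocks at (411,198) and (413,259) and the end piece at (410,229). The handle grip is near (430,249), the tote near (275,249), and the tubs at (336,151) and (192,255). The green and blue decoys lie outside the tray. I'll take enlarged crops next.

```bash
cat > h.py <<'E'
import numpy as np,cv2
from workcell import *
def PM(n):
    m=camera_model(n);K=np.array([[m['fx'],0,m['cx']],[0,m['fy'],m['cy']],[0,0,1]])
    return K@np.c_[cv2.Rodrigues(m['rvec'])[0],m['tvec']]
def tri(a,b):
    X=cv2.triangulatePoints(PM('top'),PM('scene'),np.float64(a),np.float64(b));return (X[:3]/X[3]).ravel()
def onz(n,p,z):
    P=PM(n);H=np.c_[P[:,0],P[:,1],P[:,2]*z+P[:,3]];q=np.linalg.solve(H,[*p,1]);return q[:2]/q[2]
def proj(n,X):
    q=PM(n)@np.r_[X,1];return q[:2]/q[2]
E
python3 - <<'E'
import cv2,numpy as np
t=cv2.imread('pics/top0.png');s=cv2.imread('pics/scene0.png')
c=lambda im,x,y,w,h,k:cv2.convertScaleAbs(cv2.resize(im[y:y+h,x:x+w],None,fx=k,fy=k,interpolation=cv2.INTER_CUBIC),alpha=1.3)
cv2.imwrite('pics/tc.png',c(t,370,165,150,130,5)[:600])
cv2.imwrite('pics/sc.png',c(s,175,155,150,140,5)[:600])
E
```

```text
(no output)
```

View pics/tc.png

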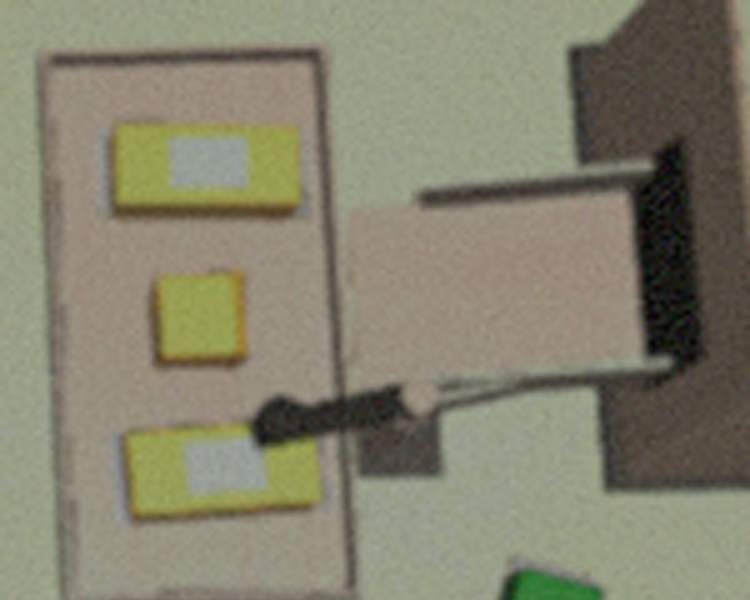

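View pics/sc.png

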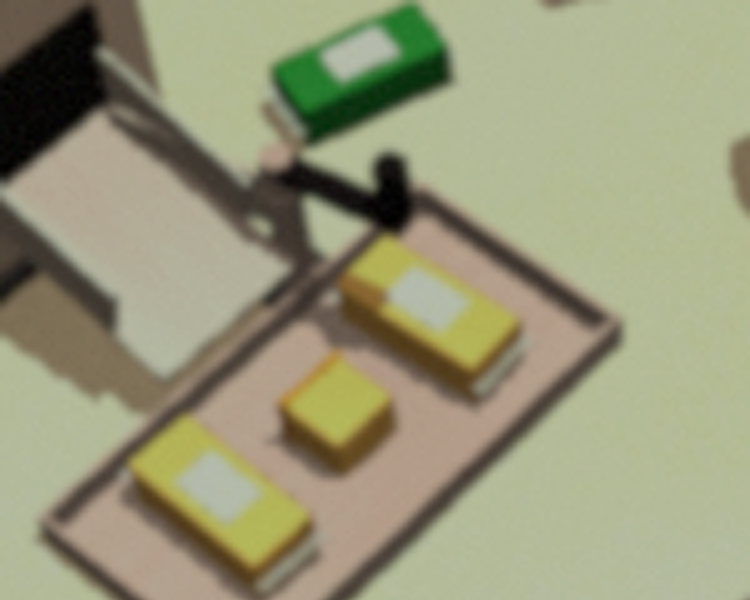

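The crops show block 1 with its label centre at top crop (209,162) / scene crop (219,488), and block 2 at (226,465) / (428,299). The grip top is at (278,413) / (390,160) and the pivot top at (420,398) / (276,157).

```bash
python3 - <<'E'
from h import *
np.set_printoptions(precision=4,suppress=True)
T=lambda x,y:((x+.5)/5-.5+370,(y+.5)/5-.5+165)
S=lambda x,y:((x+.5)/5-.5+175,(y+.5)/5-.5+155)
for n,a,b in [('b1',(209,162),(219,488)),('b2',(226,465),(428,299)),('grip',(278,413),(390,160)),('piv',(420,398),(276,157)),('end',(199,317),(336,400))]:
    X=tri(T(*a),S(*b));print(n,X,proj('top',X)-T(*a))
for n,z,cs in [('b1',.044,[(117,125),(300,127),(297,206),(113,206)]),('b2',.044,[(126,436),(316,425),(321,499),(133,517)]),('end',.044,[(157,274),(236,272),(238,357),(158,359)]),('traytop',.028,[(40,53),(327,49),(357,592),(65,597)]),('grip',.172,[(278,413)]),('piv',.13,[(420,398)])]:
    q=np.array([onz('top',T(*c),z) for c in cs]);print(n,q.tolist() if 0 else q.round(3).tolist(),q.mean(0))
for c in [(243,196),(319,200),(311,305),(232,300)]:
    q=onz('top',c,.07);print('tote',q,proj('scene',[*q,.07]))
for c in [(336,151),(192,255),(188,193)]: print('tub',onz('top',c,.063))
print(cv2.Rodrigues(cv2.Rodrigues(np.zeros(3))[0])[0].ravel())
from scipy.spatial.transform import Rotation as R
print(R.from_quat(observe()['ee_rot']).as_matrix())
E
```

```text
b1 [ 0.6436 -0.1165  0.041 ] [ 0.4019 -0.2866]
b2 [ 0.4648 -0.1255  0.0417] [ 0.4274 -0.2941]
grip [ 0.4715 -0.1321  0.1749] [ 0.9142 -0.6443]
piv [ 0.4909 -0.2178  0.1246] [ 0.657  -0.4737]
end [ 0.5525 -0.1122  0.0385] [ 0.8853 -0.6224]
b1 [[0.663, -0.061], [0.664, -0.168], [0.617, -0.166], [0.614, -0.059]] [ 0.6395 -0.1135]
b2 [[0.479, -0.067], [0.488, -0.175], [0.445, -0.178], [0.432, -0.071]] [ 0.4611 -0.1228]
end [[0.574, -0.085], [0.577, -0.13], [0.526, -0.131], [0.524, -0.085]] [ 0.5503 -0.1078]
traytop [[0.711, -0.018], [0.718, -0.188], [0.395, -0.201], [0.387, -0.034]] [ 0.5526 -0.1101]
grip [[0.47, -0.13]] [ 0.4703 -0.1302]
piv [[0.489, -0.215]] [ 0.4885 -0.2147]
tote [0.6243 0.3706] [349.2124 349.182 ]
tote [0.6184 0.1531] [290.4319 297.1973]
tote [0.3192 0.1666] [364.9519 233.7841]
tote [0.327  0.3846] [423.0318 279.1573]
tub [0.7695 0.1078]
tub [0.4507 0.5056]
tub [0.6308 0.5302]
[0. 0. 0.]
[[-0.9363  0.3512 -0.0007]
 [ 0.3512  0.9363 -0.0017]
 [ 0.0001 -0.0018 -1.    ]]
```

```bash
cat >> h.py <<'E'
from scipy.spatial.transform import Rotation as R
def plan(p,yaz):
    "tool offsets to world p at present orientation, then turn (pure dr z, also tilt fix) to tool-y azimuth yaz deg"
    o=observe();M=R.from_quat(o['ee_rot']);d=M.inv().apply(np.array(p)-o['position'])
    a=np.radians(yaz);y=np.array([np.cos(a),np.sin(a),0]);z=np.array([0,0,-1.]);x=np.cross(y,z)
    r=(M.inv()*R.from_matrix(np.c_[x,y,z])).as_rotvec()
    print('t',round(o['time'],2),'pos',o['position'].round(4),'yaz',np.degrees(np.arctan2(*M.as_matrix()[1::-1,1])).round(2),'off',d.round(4),'dr',r.round(4),'w',round(o['gripper_width'],3),'g',round(o['grasp_force'],1))
E
python3 -m creep '[{"hand":0.06,"offset":[-0.035,-0.045,-0.005],"dr":[0,0,0]},{"hand":0.06,"offset":[-0.035,-0.045,-0.005],"dr":[0,0,0]},{"hand":0.06,"offset":[-0.035,-0.045,-0.005],"dr":[0,0,0]},{"hand":0.06,"offset":[-0.035,-0.045,-0.005],"dr":[0,0,0]},{"hand":0.06,"offset":[-0.035,-0.045,-0.005],"dr":[0,0,0]},{"hand":0.06,"offset":[-0.035,-0.045,-0.005],"dr":[0,0,0]},{"hand":0.06,"offset":[-0.035,-0.045,-0.005],"dr":[0,0,0]},{"hand":0.06,"offset":[-0.035,-0.045,-0.005],"dr":[0,0,0]},{"hand":0.06,"offset":[-0.035,-0.045,0],"dr":[0,0,0]},{"hand":0.06,"offset":[-0.035,-0.045,0],"dr":[0,0,0]},{"hand":0.06,"offset":[-0.035,-0.045,0],"dr":[0,0,0]},{"hand":0.06,"offset":[-0.035,-0.045,0],"dr":[0,0,0]}]' 20
python3 -c "
from h import *
plan([.471,-.131,.24],12)"
```

```text
time: 1.65
position: [0.4407, -0.0229, 0.2452]
ee_rot: [0.179, 0.984, 0.0, 0.0]
ft_force: [0.5, 0.5, 0.6]
gripper_width: 0.701
grasp_force: 0.0
t 1.65 pos [ 0.4407 -0.0229  0.2452] yaz 69.43 off [-0.0663 -0.0905  0.0052] dr [6.0000e-04 3.0000e-04 1.0023e+00] w 0.701 g 0.0
```

```bash
python3 -m creep '[{"hand":0.06,"offset":[-0.033,-0.045,0],"dr":[0,0,0.167]},{"hand":0.06,"offset":[0,0,0],"dr":[0,0,0.167]},{"hand":0.06,"offset":[0,0,0],"dr":[0,0,0.167]},{"hand":0.06,"offset":[0,0,0],"dr":[0,0,0.167]},{"hand":0.06,"offset":[0,0,0],"dr":[0,0,0.167]},{"hand":0.06,"offset":[0,0,0],"dr":[0,0,0.167]},{"hand":0.06,"offset":[0,0,0],"dr":[0,0,0]}]'
cat >> h.py <<'E'
def wproj(X,o=None):
    o=o or observe();m=camera_model('wrist');M=R.from_quat(o['ee_rot']);T=m['T_tool_cam']
    t=M.inv().apply(np.array(X)-o['position']);c=T[:3,:3].T@(t-T[:3,3])
    th=np.arctan2(np.hypot(c[0],c[1]),c[2]);u=c[:2]/np.hypot(c[0],c[1])
    return np.array([m['cx'],m['cy']])+m['fx']*th*u
def wray(px,z,o):
    m=camera_model('wrist');v=(np.array(px)-[m['cx'],m['cy']])/m['fx'];th=np.hypot(*v)
    c=np.r_[np.sin(th)*v/th,np.cos(th)];T=m['T_tool_cam'];M=R.from_quat(o['ee_rot'])
    d=M.apply(T[:3,:3]@c);p=M.apply(T[:3,3])+o['position'];return p+d*(z-p[2])/d[2]
E
python3 - <<'E'
from h import *
plan([.471,-.131,.24],12)
o=observe();im=grab_frame('wrist')[:,:,::-1].copy();cv2.imwrite('pics/w1.png',im)
np.save('w1.npy',np.r_[o['position'],o['ee_rot']])
for X in [(.471,-.131,.172),(.489,-.215,.13),(.642,-.115,.044),(.463,-.124,.044),(.551,-.11,.044)]: print(wproj(X,o))
E
```

```text
time: 2.52
position: [0.4555, -0.0748, 0.2449]
ee_rot: [0.628, 0.778, -0.0, -0.0]
ft_force: [-0.3, -0.2, -0.4]
gripper_width: 0.702
grasp_force: 0.0
t 2.52 pos [ 0.4555 -0.0748  0.2449] yaz 12.13 off [-0.0582  0.0034  0.0049] dr [-0.0005 -0.0002  0.0023] w 0.702 g 0.0
[321.57225458 316.64938985]
[320.62995306 375.57250132]
[470.35026892 275.14761087]
[314.2930118 251.7261206]
[397.7826844  255.81988755]
```

View pics/w1.png

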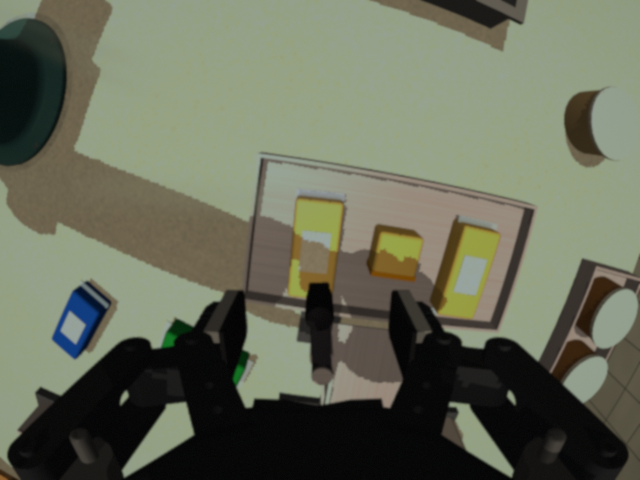

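The wrist view confirms the projected positions: pivot (322,375), b1 label (471,274), b2 label (316,250), end piece (397,252). All are within a few pixels, so I can go down onto the grip.

```bash
python3 -m creep '[{"hand":0.06,"offset":[-0.058,0.0035,0],"dr":[0,0,0]},{"hand":0.06,"offset":[0,0,0.03],"dr":[0,0,0]},{"hand":0.06,"offset":[0,0,0.03],"dr":[0,0,0]},{"hand":0.06,"offset":[0,0,0.03],"dr":[0,0,0]},{"hand":0.06,"offset":[0,0,0.02],"dr":[0,0,0]},{"hand":0.015,"offset":[0,0,0],"dr":[0,0,0]},{"hand":0.015,"offset":[0,0,0],"dr":[0,0,0]},{"hand":0.015,"offset":[0,0,0],"dr":[0,0,0]},{"hand":0.015,"offset":[0,0,0],"dr":[0,0,0]}]' 20
python3 -c "
from h import *
plan([.471,-.131,.134],12)
print(observe()['ft_force'])"
```

```text
time: 3.7
position: [0.4717, -0.1308, 0.1362]
ee_rot: [0.629, 0.777, 0.0, 0.0]
ft_force: [-2.0, 0.5, 2.0]
gripper_width: 0.242
grasp_force: 19.9
t 3.7 pos [ 0.4717 -0.1308  0.1362] yaz 12.05 off [-0.     -0.0007  0.0022] dr [0.001  0.0004 0.0008] w 0.242 g 19.9
[-2.02832459  0.52220545  2.04196693]
```

```bash
python3 -m creep '[{"hand":0.015,"offset":[-0.0009,-0.0122,0],"dr":[0,0,-0.1415]},{"hand":0.015,"offset":[-0.0009,-0.0122,0],"dr":[0,0,-0.1415]},{"hand":0.015,"offset":[-0.0009,-0.0122,0],"dr":[0,0,-0.1415]},{"hand":0.015,"offset":[-0.0009,-0.0122,0],"dr":[0,0,-0.1415]},{"hand":0.015,"offset":[-0.0009,-0.0122,0],"dr":[0,0,-0.1415]},{"hand":0.015,"offset":[-0.0009,-0.0122,0],"dr":[0,0,-0.1415]},{"hand":0.015,"offset":[-0.0009,-0.0122,0],"dr":[0,0,-0.1415]},{"hand":0.015,"offset":[-0.0009,-0.0122,0],"dr":[0,0,-0.1415]},{"hand":0.015,"offset":[0,0,0],"dr":[0,0,0]}]'
python3 -c "
from h import *
plan([.404,-.2195,.136],93)
p=observe()['position'];print(np.degrees(np.arctan2(p[1]+.2155,p[0]-.489)),observe()['ft_force'])"
```

```text
time: 4.82
position: [0.4048, -0.1968, 0.1361]
ee_rot: [0.115, 0.993, -0.0, -0.0]
ft_force: [-4.6, 0.6, 6.2]
gripper_width: 0.245
grasp_force: 20.7
t 4.83 pos [ 0.4048 -0.1968  0.1361] yaz 76.77 off [-0.0045 -0.0223  0.0001] dr [-0.001  -0.0004 -0.2832] w 0.245 g 20.7
167.45886393351876 [-4.55987463  0.61057213  6.22645109]
```

```bash
python3 -m creep '[{"hand":0.015,"offset":[-0.0009,-0.0122,0],"dr":[0,0,-0.1415]},{"hand":0.015,"offset":[-0.0009,-0.0112,0],"dr":[0,0,-0.1415]},{"hand":0.015,"offset":[0,-0.002,0],"dr":[0,0,0]},{"hand":0.015,"offset":[0,0,0],"dr":[0,0,0]}]'
python3 -c "
from h import *
plan([.404,-.2195,.136],93)
p=observe()['position'];print(np.degrees(np.arctan2(p[1]+.2155,p[0]-.489)),observe()['ft_force'])"
```

```text
time: 5.32
position: [0.4027, -0.2205, 0.1361]
ee_rot: [-0.026, 1.0, 0.001, -0.001]
ft_force: [-6.3, 3.9, 7.2]
gripper_width: 0.244
grasp_force: 20.9
t 5.33 pos [ 0.4027 -0.2205  0.1361] yaz 92.92 off [-0.0013  0.001   0.0001] dr [ 0.0015 -0.0016 -0.0013] w 0.244 g 20.9
-176.6560257983574 [-6.32106112  3.89701542  7.1752116 ]
```

```bash
python3 -m creep '[{"hand":0.015,"offset":[0,-0.003,0],"dr":[0,0,0]},{"hand":0.015,"offset":[0,0,0],"dr":[0,0,0]}]'
python3 -c "
from h import *
plan([.404,-.2195,.136],93)"
```

```text
time: 5.58
position: [0.4027, -0.2206, 0.1361]
ee_rot: [-0.025, 1.0, 0.004, -0.001]
ft_force: [-7.0, 13.0, 12.8]
gripper_width: 0.242
grasp_force: 21.4
t 5.58 pos [ 0.4027 -0.2206  0.1361] yaz 92.9 off [-0.0014  0.001   0.0001] dr [ 0.0072 -0.002  -0.0018] w 0.242 g 21.4
```

```bash
python3 -m creep '[{"hand":0.06,"offset":[0,0.002,0],"dr":[0,0,0]},{"hand":0.06,"offset":[0,0,0],"dr":[0,0,0]},{"hand":0.06,"offset":[0,0,0],"dr":[0,0,0]},{"hand":0.06,"offset":[0,0,-0.04],"dr":[0,0,0]},{"hand":0.07,"offset":[0,0,-0.05],"dr":[0,0,0]},{"hand":0.07,"offset":[-0.03,0.03,-0.02],"dr":[0,0,0]},{"hand":0.07,"offset":[-0.03,0.04,0],"dr":[0,0,0]},{"hand":0.07,"offset":[0,0,0],"dr":[0,0,0]}]'
python3 - <<'E'
from h import *
plan([.463,-.124,.24],6)
im=grab_frame('top');cv2.imwrite('pics/t2.png',cv2.resize(im[165:295,370:520,::-1],None,fx=4,fy=4))
E
```

```text
time: 6.58
position: [0.4612, -0.1473, 0.2456]
ee_rot: [-0.029, 1.0, 0.0, 0.001]
ft_force: [-0.9, -0.5, 0.1]
gripper_width: 0.819
grasp_force: 0.0
t 6.58 pos [ 0.4612 -0.1473  0.2456] yaz 93.3 off [-0.0031  0.0231  0.0056] dr [1.3000e-03 1.1000e-03 1.5237e+00] w 0.819 g 0.0
```

View pics/t2.png

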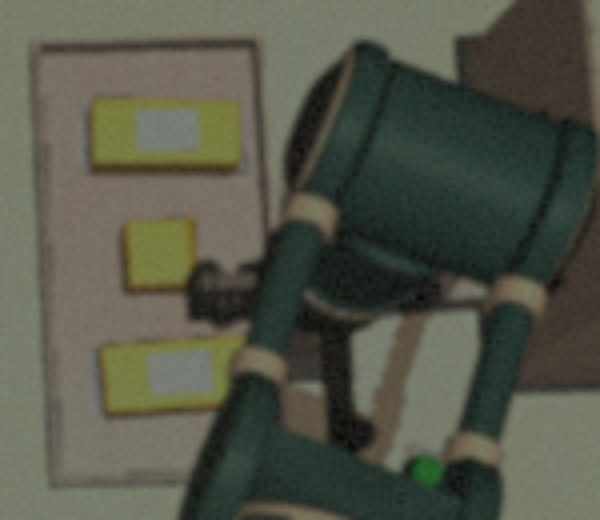

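The lever now points down the picture, from pivot (335,330) to grip (350,430), so the gate is closed. Next I turn over the nearer block.

```bash
python3 -m creep '[{"hand":0.07,"offset":[-0.003,0.023,0],"dr":[0,0,0.169]},{"hand":0.07,"offset":[0,0,0],"dr":[0,0,0.169]},{"hand":0.07,"offset":[0,0,0],"dr":[0,0,0.169]},{"hand":0.07,"offset":[0,0,0],"dr":[0,0,0.169]},{"hand":0.07,"offset":[0,0,0],"dr":[0,0,0.169]},{"hand":0.07,"offset":[0,0,0],"dr":[0,0,0.169]},{"hand":0.07,"offset":[0,0,0],"dr":[0,0,0.169]},{"hand":0.07,"offset":[0,0,0],"dr":[0,0,0.169]},{"hand":0.07,"offset":[0,0,0],"dr":[0,0,0.171]},{"hand":0.07,"offset":[0,0,0],"dr":[0,0,0]}]'
python3 - <<'E'
from h import *
plan([.463,-.124,.24],6)
o=observe();im=grab_frame('wrist')[:,:,::-1].copy();np.save('w2.npy',np.r_[o['position'],o['ee_rot']])
cv2.imwrite('pics/w2full.png',im)
for X in [(.463,-.124,.044),(.642,-.115,.044),(.551,-.11,.044),(.404,-.2195,.172)]: print(wproj(X,o))
cv2.imwrite('pics/w2.png',cv2.resize(im[150:350,230:500],None,fx=2.9,fy=2.9,interpolation=cv2.INTER_CUBIC))
E
```

```text
time: 7.88
position: [0.4606, -0.1271, 0.2447]
ee_rot: [0.67, 0.742, -0.0, -0.0]
ft_force: [0.3, -0.6, 0.4]
gripper_width: 0.824
grasp_force: 0.0
t 7.88 pos [ 0.4606 -0.1271  0.2447] yaz 5.85 off [0.0029 0.0027 0.0047] dr [-0.0009  0.0002 -0.0027] w 0.824 g 0.0
[319.91559732 202.14754203]
[484.17065652 213.07105466]
[406.57723423 198.12151146]
[232.49129889 346.70169582]
```

View pics/w2.png

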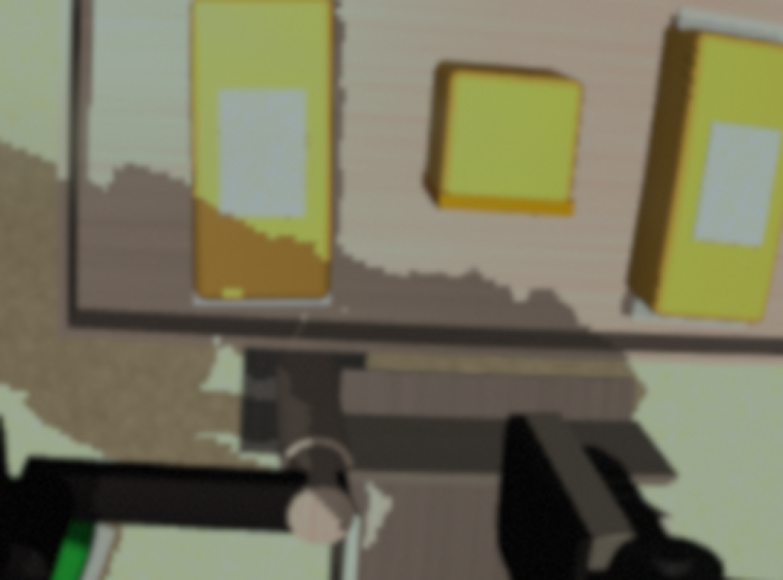

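The b2 label centre is at full-frame (320.7,202.4) against a predicted (319.9,202.1). b1 is also within half a pixel. The block lines up with the tool, so I descend.

```bash
python3 -m creep '[{"hand":0.07,"offset":[0.003,0.0025,0.05],"dr":[0,0,0]},{"hand":0.07,"offset":[0,0,0.05],"dr":[0,0,0]},{"hand":0.07,"offset":[0,0,0.05],"dr":[0,0,0]},{"hand":0.07,"offset":[0,0,0.04],"dr":[0,0,0]},{"hand":0.07,"offset":[0,0,0.022],"dr":[0,0,0]},{"hand":0.07,"offset":[0,0,0.02],"dr":[0,0,0]},{"hand":0.07,"offset":[0,0,0],"dr":[0,0,0]},{"hand":0.04,"offset":[0,0,0],"dr":[0,0,0]},{"hand":0.04,"offset":[0,0,0],"dr":[0,0,0]},{"hand":0.04,"offset":[0,0,0],"dr":[0,0,0]},{"hand":0.04,"offset":[0,0,0],"dr":[0,0,0]}]' 50
python3 -c "
from h import *
plan([.463,-.124,.012],6);print(observe()['ft_force'])"
```

```text
time: 9.3
position: [0.464, -0.1233, 0.0148]
ee_rot: [0.67, 0.743, 0.0, 0.001]
ft_force: [-3.6, 0.0, 6.6]
gripper_width: 0.525
grasp_force: 50.3
t 9.3 pos [ 0.464  -0.1233  0.0148] yaz 5.89 off [-0.0006 -0.001   0.0028] dr [ 0.0009  0.001  -0.0018] w 0.525 g 50.3
[-3.61720854  0.04517396  6.63395977]
```

```bash
python3 -m creep '[{"hand":0.04,"offset":[0,0,-0.01],"dr":[0,0,0]},{"hand":0.04,"offset":[0,0,-0.02],"dr":[0,0,0]},{"hand":0.04,"offset":[0,0,-0.04],"dr":[0,0,0]},{"hand":0.04,"offset":[0,0,-0.04],"dr":[0,0,0]},{"hand":0.04,"offset":[0,0,-0.04],"dr":[0,0,0]},{"hand":0.04,"offset":[0,0,0],"dr":[0,0,0]}]'
python3 - <<'E'
from h import *
plan([.412,.267,.165],-2);print(observe()['ft_force'])
o=observe();im=grab_frame('top')[:,:,::-1];cv2.imwrite('pics/t3f.png',im);w=grab_frame('wrist')[:,:,::-1];cv2.imwrite('pics/w3.png',w)
a=cv2.resize(im[170:330,210:350],None,fx=3,fy=3,interpolation=cv2.INTER_CUBIC)
b=cv2.resize(w[240:480,160:480],None,fx=1.1,fy=1.1)
s=cv2.imread('pics/scene0.png')[230:365,280:440];s=cv2.resize(s,None,fx=2.2,fy=2.2,interpolation=cv2.INTER_CUBIC)
c=np.zeros((580,780,3),np.uint8);c[:480,:420]=a;c[:264,424:776]=b;c[270:270+s.shape[0],424:424+s.shape[1]]=s
cv2.imwrite('pics/m3.png',c)
E
```

```text
time: 10.05
position: [0.4673, -0.1239, 0.1688]
ee_rot: [0.67, 0.742, 0.002, 0.005]
ft_force: [1.1, 0.5, 0.3]
gripper_width: 0.47
grasp_force: 0.0
t 10.05 pos [ 0.4673 -0.1239  0.1688] yaz 5.87 off [ 0.3946 -0.0151  0.002 ] dr [0.0102 0.0035 0.1372] w 0.47 g 0.0
[1.08922034 0.51983806 0.31750338]
```

View pics/m3.png

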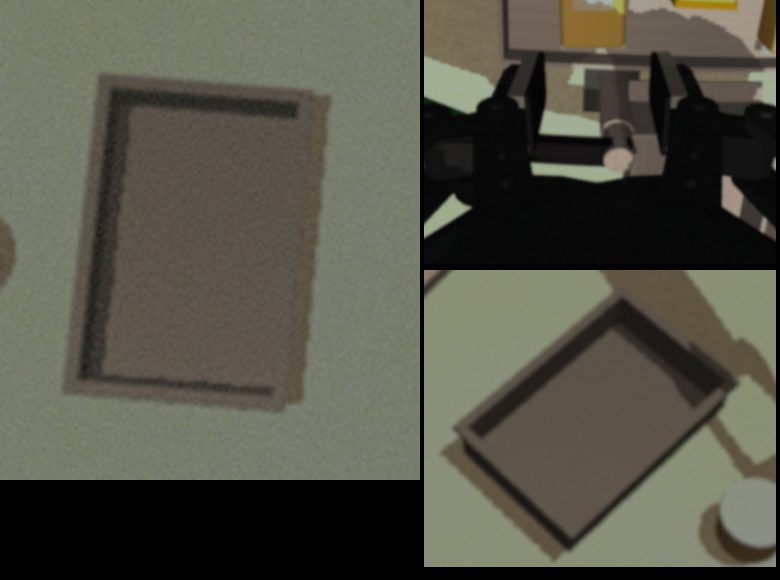

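The block slipped out on the lift and stays in the tray, because the pads gripped too near its top. I'll locate it again by code and compare the same measure with the earlier frame.

```bash
python3 - <<'E'
from h import *
np.set_printoptions(precision=4,suppress=True)
o3=observe();p2=np.load('w2.npy');o2={'position':p2[:3],'ee_rot':p2[3:]}
for n,o in [('w2full',o2),('w3',o3)]:
    im=cv2.imread(f'pics/{n}.png');hsv=cv2.cvtColor(im,cv2.COLOR_BGR2HSV)
    m=cv2.inRange(hsv,(15,120,60),(38,255,255));m=cv2.morphologyEx(m,cv2.MORPH_OPEN,np.ones((3,3)))
    for c in cv2.findContours(m,cv2.RETR_EXTERNAL,cv2.CHAIN_APPROX_NONE)[0]:
        if cv2.contourArea(c)<700: continue
        q=np.array([wray(p[0],.044,o)[:2] for p in c],np.float32)
        r=cv2.minAreaRect(q*1000);x,y,w,h=cv2.boundingRect(c);print(n,(x,y,w,h),r)
    print('wproj label',wproj((.463,-.124,.044),o))
# tote
P=[((242.7,195),(346.4,356.4)),((314.3,200.7),(294.1,301.8)),((306,306.7),(369.1,241.4)),((231.7,300.7),(422.3,281.4))]
Q=np.array([tri(*p) for p in P]);print(Q,Q.mean(0),np.degrees(np.arctan2(*(Q[0]+Q[1]-Q[2]-Q[3])[1::-1])))
q=np.array([onz('top',p[0],.07) for p in P]);print(q.mean(0))
E
```

```text
w2full (377, 172, 53, 53) ((548.7784423828125, -110.36239624023438), (55.11178207397461, 51.65837478637695), 2.627328395843506)
w2full (447, 161, 62, 100) ((633.6576538085938, -114.50090026855469), (60.39894104003906, 107.33743286132812), 0.981211245059967)
w2full (297, 149, 48, 104) ((463.2327880859375, -123.54847717285156), (48.01031494140625, 106.65058898925781), 5.729891300201416)
wproj label [319.9149 202.148 ]
w3 (382, 183, 67, 66) ((544.687744140625, -108.62889862060547), (55.77497100830078, 52.580726623535156), 2.802990674972534)
w3 (464, 168, 77, 122) ((627.591064453125, -112.97227478027344), (62.331851959228516, 106.36471557617188), 0.8796592354774475)
w3 (283, 154, 61, 129) ((460.97979736328125, -120.76567077636719), (48.41509246826172, 106.1252670288086), 5.9453582763671875)
wproj label [315.0677 224.7558]
[[0.635  0.3739 0.046 ]
 [0.6185 0.1667 0.0608]
 [0.3159 0.1816 0.0418]
 [0.3268 0.3859 0.0585]] [0.474  0.277  0.0518] -2.532435701439148
[0.4706 0.2759]
```

```bash
python3 -m creep '[{"hand":0.07,"offset":[0.0005,-0.0035,0],"dr":[0.01,0.0035,0]},{"hand":0.07,"offset":[0,0,0],"dr":[0,0,0]},{"hand":0.07,"offset":[0,0,0],"dr":[0,0,0]}]'
python3 -c "
from h import *
plan([.464,-.1235,.004],6)"
```

```text
time: 10.52
position: [0.4593, -0.1225, 0.1622]
ee_rot: [0.67, 0.742, -0.003, -0.006]
ft_force: [-0.4, -0.1, 0.4]
gripper_width: 0.825
grasp_force: 0.0
t 10.53 pos [ 0.4593 -0.1225  0.1622] yaz 5.84 off [-0.0022  0.0064  0.1581] dr [-0.0117 -0.0043 -0.0027] w 0.825 g 0.0
```

```bash
python3 -m creep '[{"hand":0.07,"offset":[-0.0005,0.004,0],"dr":[-0.0115,-0.004,0]},{"hand":0.07,"offset":[0,0,0.045],"dr":[0,0,0]},{"hand":0.07,"offset":[0,0,0.045],"dr":[0,0,0]},{"hand":0.07,"offset":[0,0,0.02],"dr":[0,0,0]},{"hand":0.07,"offset":[0,0,0],"dr":[0,0,0]},{"hand":0.07,"offset":[0,0,0],"dr":[0,0,0]}]'
python3 -c "
from h import *
plan([.464,-.1235,.004],6)"
```

```text
time: 11.28
position: [0.4651, -0.1231, 0.0541]
ee_rot: [0.67, 0.742, 0.001, 0.001]
ft_force: [0.0, 0.5, -0.3]
gripper_width: 0.821
grasp_force: 0.0
t 11.28 pos [ 0.4651 -0.1231  0.0541] yaz 5.85 off [-0.0003 -0.0013  0.0501] dr [ 0.0031  0.0012 -0.0027] w 0.821 g 0.0
```

```bash
python3 -m creep '[{"hand":0.07,"offset":[0,-0.001,0.025],"dr":[0,0,0]},{"hand":0.07,"offset":[0,0,0.018],"dr":[0,0,0]},{"hand":0.07,"offset":[0,0,0.006],"dr":[0,0,0]},{"hand":0.07,"offset":[0,0,0],"dr":[0,0,0]}]'
python3 -c "
from h import *
plan([.464,-.1235,.004],6)"
python3 -m creep '[{"hand":0.045,"offset":[0,0,0],"dr":[0,0,0]},{"hand":0.045,"offset":[0,0,0],"dr":[0,0,0]},{"hand":0.045,"offset":[0,0,0],"dr":[0,0,0]},{"hand":0.045,"offset":[0,0,0],"dr":[0,0,0]}]' 40
```

```text
time: 11.78
position: [0.464, -0.1232, 0.005]
ee_rot: [0.67, 0.742, 0.001, 0.001]
ft_force: [-1.0, 0.2, 1.1]
gripper_width: 0.819
grasp_force: 0.0
t 11.78 pos [ 0.464  -0.1232  0.005 ] yaz 5.84 off [-0.0003 -0.      0.001 ] dr [ 0.0027  0.001  -0.0028] w 0.819 g 0.0
time: 12.28
position: [0.4644, -0.1233, 0.0055]
ee_rot: [0.67, 0.742, 0.001, 0.002]
ft_force: [-1.1, 0.3, 6.3]
gripper_width: 0.569
grasp_force: 42.6
```

```bash
python3 -m creep '[{"hand":0.045,"offset":[0,0,-0.004],"dr":[0,0,0]},{"hand":0.045,"offset":[0,0,-0.004],"dr":[0,0,0]},{"hand":0.045,"offset":[0,0,-0.004],"dr":[0,0,0]},{"hand":0.045,"offset":[0,0,0],"dr":[0,0,0]}]' 70
```

```text
time: 12.78
position: [0.4634, -0.123, 0.0164]
ee_rot: [0.67, 0.742, 0.001, 0.001]
ft_force: [0.4, 0.1, -3.1]
gripper_width: 0.563
grasp_force: 72.8
```

```bash
python3 -m creep '[{"hand":0.045,"offset":[0,0,-0.02],"dr":[0,0,0]},{"hand":0.045,"offset":[0,0,-0.03],"dr":[0,0,0]},{"hand":0.045,"offset":[0,0,-0.03],"dr":[0,0,0]},{"hand":0.045,"offset":[0,0,-0.03],"dr":[0,0,0]},{"hand":0.045,"offset":[0,0,-0.02],"dr":[0,0,0]},{"hand":0.045,"offset":[0.03,-0.001,-0.01],"dr":[0,0,0]},{"hand":0.045,"offset":[0.04,-0.001,0],"dr":[0,0,0]},{"hand":0.045,"offset":[0.045,-0.002,0],"dr":[0,0,0]},{"hand":0.045,"offset":[0.045,-0.002,0],"dr":[0,0,0]},{"hand":0.045,"offset":[0.045,-0.002,0],"dr":[0,0,0]},{"hand":0.045,"offset":[0.04,-0.002,0],"dr":[0,0,0]},{"hand":0.045,"offset":[0.03,-0.001,0],"dr":[0,0,0]}]'
python3 -c "
from h import *
plan([.412,.273,.15],-2.5)"
```

```text
time: 14.28
position: [0.4232, 0.1511, 0.1557]
ee_rot: [0.67, 0.743, 0.0, 0.0]
ft_force: [0.1, -0.5, -1.8]
gripper_width: 0.56
grasp_force: 73.1
t 14.28 pos [0.4232 0.1511 0.1557] yaz 5.91 off [0.1224 0.0014 0.0056] dr [0.0011 0.0003 0.1467] w 0.56 g 73.1
```

```bash
python3 -m creep '[{"hand":0.045,"offset":[0.04,0,0],"dr":[0,0,0]},{"hand":0.045,"offset":[0.045,0.001,0],"dr":[0,0,0]},{"hand":0.045,"offset":[0.037,0,0],"dr":[0,0,0]},{"hand":0.045,"offset":[0,0,0],"dr":[0,0,0.075]},{"hand":0.045,"offset":[0,0,0],"dr":[0,0,0.072]},{"hand":0.045,"offset":[0,0,0.02],"dr":[0,0,0]},{"hand":0.045,"offset":[0,0,0],"dr":[0,0,0]},{"hand":0.045,"offset":[0,0,0],"dr":[0,0,0]}]'
python3 - <<'E'
from h import *
plan([.412,.273,.0065],-2.5)
o=observe();im=grab_frame('wrist')[:,:,::-1].copy()
a=np.radians(-2.5)
for sx in(-1,1):
  for sy in(-1,1):
    u=np.array([sx*.153,sy*.103]);X=[.472+u[0]*np.cos(a)-u[1]*np.sin(a),.273+u[0]*np.sin(a)+u[1]*np.cos(a),.07]
    p=wproj(X,o);cv2.circle(im,tuple(int(v) for v in p),3,(0,0,255),-1)
cv2.imwrite('pics/w4.png',im)
E
```

```text
time: 15.28
position: [0.4126, 0.271, 0.136]
ee_rot: [0.723, 0.691, 0.0, 0.001]
ft_force: [0.5, 0.9, -2.3]
gripper_width: 0.559
grasp_force: 73.0
t 15.28 pos [0.4126 0.271  0.136 ] yaz -2.58 off [ 0.002  -0.0008  0.1295] dr [ 0.0013  0.0005 -0.0014] w 0.559 g 73.0
```

View pics/w4.png

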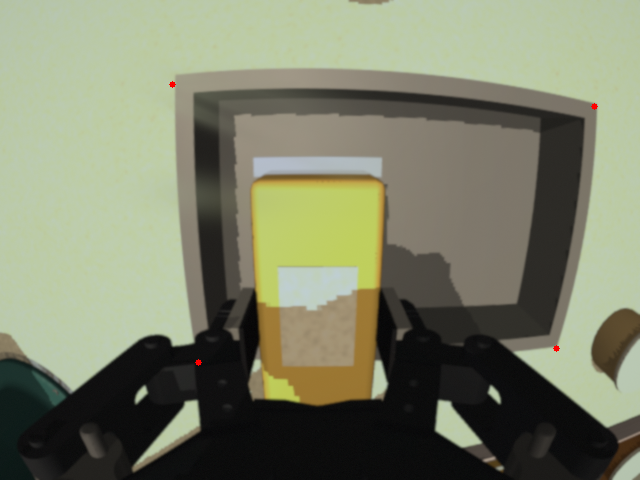

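The block is held level over the tote, and the predicted rim corners match to a few mm. Now I lower it.

```bash
python3 -m creep '[{"hand":0.045,"offset":[0.001,0.001,0.03],"dr":[0,0,0]},{"hand":0.045,"offset":[0,0,0.035],"dr":[0,0,0]},{"hand":0.045,"offset":[0,0,0.03],"dr":[0,0,0]},{"hand":0.045,"offset":[0,0,0.018],"dr":[0,0,0]},{"hand":0.045,"offset":[0,0,0.005],"dr":[0,0,0]},{"hand":0.045,"offset":[0,0,0.004],"dr":[0,0,0]},{"hand":0.045,"offset":[0,0,0],"dr":[0,0,0]}]'
```

```text
time: 16.2
position: [0.4146, 0.2724, 0.0148]
ee_rot: [0.723, 0.691, 0.001, 0.001]
ft_force: [-0.0, -0.0, -3.0]
gripper_width: 0.565
grasp_force: 73.0
```

```bash
python3 -m creep '[{"hand":0.045,"offset":[0,0,0.003],"dr":[0,0,0]},{"hand":0.045,"offset":[0,0,0.003],"dr":[0,0,0]},{"hand":0.045,"offset":[0,0,0.0015],"dr":[0,0,0]},{"hand":0.045,"offset":[0,0,0],"dr":[0,0,0]}]'
```

```text
time: 16.7
position: [0.4138, 0.272, 0.0068]
ee_rot: [0.723, 0.691, 0.0, 0.001]
ft_force: [-1.7, -0.8, 3.0]
gripper_width: 0.56
grasp_force: 73.7
```

```bash
python3 -m creep '[{"hand":0.07,"offset":[0,0,0],"dr":[0,0,0]},{"hand":0.07,"offset":[0,0,0],"dr":[0,0,0]},{"hand":0.07,"offset":[0,0,0],"dr":[0,0,0]},{"hand":0.07,"offset":[0,0,-0.02],"dr":[0,0,0]},{"hand":0.07,"offset":[0,0,-0.05],"dr":[0,0,0]},{"hand":0.07,"offset":[0,0,-0.06],"dr":[0,0,0]},{"hand":0.07,"offset":[0,0,-0.05],"dr":[0,0,0]},{"hand":0.07,"offset":[0,0,0],"dr":[0,0,0]}]'
python3 - <<'E'
from h import *
plan([.642,-.1155,.18],1)
o=observe();im=grab_frame('wrist')[:,:,::-1];cv2.imwrite('pics/w5.png',im)
hsv=cv2.cvtColor(im,cv2.COLOR_BGR2HSV);m=cv2.inRange(hsv,(15,120,60),(38,255,255))
for c in cv2.findContours(m,cv2.RETR_EXTERNAL,cv2.CHAIN_APPROX_NONE)[0]:
    if cv2.contourArea(c)>700:print(cv2.minAreaRect(np.array([wray(p[0],.045,o)[:2]*1000 for p in c],np.float32)))
E
```

```text
time: 17.7
position: [0.4171, 0.2741, 0.1922]
ee_rot: [0.723, 0.691, 0.006, 0.002]
ft_force: [0.6, 0.2, -0.1]
gripper_width: 0.82
grasp_force: 0.0
t 17.7 pos [0.4171 0.2741 0.1922] yaz -2.58 off [-0.3792  0.242   0.0127] dr [ 0.0111 -0.0055 -0.0624] w 0.82 g 0.0
((734.2391967773438, 137.4918212890625), (72.9899673461914, 64.8738784790039), 57.083465576171875)
((413.9198303222656, 272.8619079589844), (106.44444274902344, 49.04592514038086), 87.2486343383789)
```

```bash
python3 -m creep '[{"hand":0.07,"offset":[-0.03,0.018,0],"dr":[0,0,0]},{"hand":0.07,"offset":[-0.045,0.03,0],"dr":[0,0,0]},{"hand":0.07,"offset":[-0.045,0.03,0],"dr":[0,0,0]},{"hand":0.07,"offset":[-0.045,0.03,0],"dr":[0,0,0]},{"hand":0.07,"offset":[-0.045,0.03,0],"dr":[0,0,0]},{"hand":0.07,"offset":[-0.045,0.03,0],"dr":[0,0,0]},{"hand":0.07,"offset":[-0.045,0.03,0],"dr":[0,0,0]},{"hand":0.07,"offset":[-0.045,0.028,0],"dr":[0,0,0]},{"hand":0.07,"offset":[-0.033,0.017,0],"dr":[0,0,-0.062]},{"hand":0.07,"offset":[0,0,0],"dr":[0,0,0]},{"hand":0.07,"offset":[0,0,0],"dr":[0,0,0]},{"hand":0.07,"offset":[0,0,0],"dr":[0,0,0]}]'
python3 - <<'E'
from h import *
plan([.642,-.1155,.18],1)
o=observe();im=grab_frame('wrist')[:,:,::-1];cv2.imwrite('pics/w6.png',im)
hsv=cv2.cvtColor(im,cv2.COLOR_BGR2HSV);m=cv2.inRange(hsv,(15,120,60),(38,255,255))
for c in cv2.findContours(m,cv2.RETR_EXTERNAL,cv2.CHAIN_APPROX_NONE)[0]:
    if cv2.contourArea(c)>700:print(cv2.boundingRect(c),cv2.minAreaRect(np.array([wray(p[0],.044,o)[:2]*1000 for p in c],np.float32)))
E
```

```text
time: 19.25
position: [0.6385, -0.1152, 0.1861]
ee_rot: [0.701, 0.713, 0.0, -0.0]
ft_force: [-0.5, 1.0, -0.6]
gripper_width: 0.82
grasp_force: 0.0
t 19.25 pos [ 0.6385 -0.1152  0.1861] yaz 1.03 off [-0.0003  0.0035  0.0061] dr [-0.     -0.0003  0.0004] w 0.82 g 0.0
(193, 180, 61, 62) ((553.2772216796875, -110.70912170410156), (57.2990837097168, 51.87699890136719), 5.159613609313965)
(292, 154, 58, 122) ((641.452880859375, -114.11480712890625), (48.78862380981445, 107.26976013183594), 0.9913769364356995)
```

```bash
python3 -m creep '[{"hand":0.07,"offset":[0.0005,0.003,0.03],"dr":[0,0,0]},{"hand":0.07,"offset":[0,0,0.05],"dr":[0,0,0]},{"hand":0.07,"offset":[0,0,0.045],"dr":[0,0,0]},{"hand":0.07,"offset":[0,0,0.03],"dr":[0,0,0]},{"hand":0.07,"offset":[0,0,0.018],"dr":[0,0,0]},{"hand":0.07,"offset":[0,0,0.006],"dr":[0,0,0]},{"hand":0.07,"offset":[0,0,0],"dr":[0,0,0]},{"hand":0.07,"offset":[0,0,0],"dr":[0,0,0]}]'
```

```text
time: 20.3
position: [0.6441, -0.1163, 0.0097]
ee_rot: [0.701, 0.713, 0.001, 0.002]
ft_force: [0.7, -0.2, 0.0]
gripper_width: 0.816
grasp_force: 0.0
```

```bash
python3 -m creep '[{"hand":0.07,"offset":[0.001,-0.002,0.004],"dr":[0,0,0]},{"hand":0.045,"offset":[0,0,0],"dr":[0,0,0]},{"hand":0.045,"offset":[0,0,0],"dr":[0,0,0]},{"hand":0.045,"offset":[0,0,0],"dr":[0,0,0]},{"hand":0.045,"offset":[0,0,0],"dr":[0,0,0]}]' 45
python3 -m creep '[{"hand":0.045,"offset":[0,0,-0.004],"dr":[0,0,0]},{"hand":0.045,"offset":[0,0,-0.004],"dr":[0,0,0]},{"hand":0.045,"offset":[0,0,-0.004],"dr":[0,0,0]},{"hand":0.045,"offset":[0,0,0],"dr":[0,0,0]}]' 70
```

```text
time: 20.92
position: [0.6411, -0.1152, 0.0044]
ee_rot: [0.701, 0.713, 0.001, 0.001]
ft_force: [-0.6, 0.9, 2.5]
gripper_width: 0.57
grasp_force: 49.0
time: 21.42
position: [0.6408, -0.1151, 0.0161]
ee_rot: [0.701, 0.713, 0.001, 0.001]
ft_force: [-0.5, -0.1, -2.6]
gripper_width: 0.565
grasp_force: 73.3
```

```bash
python3 -m creep '[{"hand":0.045,"offset":[0,0,-0.02],"dr":[0,0,0]},{"hand":0.045,"offset":[0,0,-0.03],"dr":[0,0,0]},{"hand":0.045,"offset":[0,0,-0.03],"dr":[0,0,0]},{"hand":0.045,"offset":[0,0,-0.03],"dr":[0,0,0]},{"hand":0.045,"offset":[0,0,-0.02],"dr":[0,0,0]},{"hand":0.045,"offset":[0.03,-0.007,-0.01],"dr":[0,0,0]},{"hand":0.045,"offset":[0.04,-0.01,0],"dr":[0,0,0]},{"hand":0.045,"offset":[0.045,-0.012,0],"dr":[0,0,0]},{"hand":0.045,"offset":[0.045,-0.012,0],"dr":[0,0,0]},{"hand":0.045,"offset":[0.045,-0.012,0],"dr":[0,0,0]},{"hand":0.045,"offset":[0.045,-0.012,0],"dr":[0,0,0]},{"hand":0.045,"offset":[0.045,-0.012,0],"dr":[0,0,0]}]'
python3 -c "
from h import *
plan([.536,.268,.136],-2.5)"
```

```text
time: 22.92
position: [0.5577, 0.18, 0.1562]
ee_rot: [0.701, 0.713, 0.001, 0.001]
ft_force: [-0.0, 0.0, -3.7]
gripper_width: 0.561
grasp_force: 73.3
t 22.93 pos [0.5577 0.18   0.1562] yaz 0.97 off [ 0.0884 -0.0202  0.0201] dr [0.0018 0.0002 0.0605] w 0.561 g 73.3
```

```bash
python3 -m creep '[{"hand":0.045,"offset":[0.045,-0.01,0],"dr":[0,0,0]},{"hand":0.045,"offset":[0.042,-0.01,0],"dr":[0,0,0.03]},{"hand":0.045,"offset":[0,0,0],"dr":[0,0,0.03]},{"hand":0.045,"offset":[0,0,0.02],"dr":[0,0,0]},{"hand":0.045,"offset":[0,0,0.03],"dr":[0,0,0]},{"hand":0.045,"offset":[0,0,0.035],"dr":[0,0,0]},{"hand":0.045,"offset":[0,0,0.03],"dr":[0,0,0]},{"hand":0.045,"offset":[0,0,0.018],"dr":[0,0,0]},{"hand":0.045,"offset":[0,0,0.005],"dr":[0,0,0]},{"hand":0.045,"offset":[0,0,0],"dr":[0,0,0]}]'
```

```text
time: 24.18
position: [0.5376, 0.265, 0.0179]
ee_rot: [0.722, 0.692, 0.001, 0.001]
ft_force: [1.0, 0.0, -2.3]
gripper_width: 0.561
grasp_force: 73.2
```

```bash
python3 -m creep '[{"hand":0.045,"offset":[0,0,0.004],"dr":[0,0,0]},{"hand":0.045,"offset":[0,0,0.004],"dr":[0,0,0]},{"hand":0.045,"offset":[0,0,0.003],"dr":[0,0,0]},{"hand":0.045,"offset":[0,0,0.0015],"dr":[0,0,0]},{"hand":0.045,"offset":[0,0,0],"dr":[0,0,0]}]'
```

```text
time: 24.8
position: [0.537, 0.2653, 0.0056]
ee_rot: [0.722, 0.692, 0.0, 0.001]
ft_force: [-2.3, -0.4, 2.8]
gripper_width: 0.563
grasp_force: 73.8
```

Contact made, so I release, retreat and check.

```bash
python3 -m creep '[{"hand":0.07,"offset":[0,0,0],"dr":[0,0,0]},{"hand":0.07,"offset":[0,0,0],"dr":[0,0,0]},{"hand":0.07,"offset":[0,0,0],"dr":[0,0,0]},{"hand":0.07,"offset":[0,0,-0.02],"dr":[0,0,0]},{"hand":0.07,"offset":[0,0,-0.05],"dr":[0,0,0]},{"hand":0.07,"offset":[0,0,-0.06],"dr":[0,0,0]},{"hand":0.07,"offset":[0,0,-0.06],"dr":[0,0,0]},{"hand":0.07,"offset":[0,0,0],"dr":[0,0,0]},{"hand":0.07,"offset":[0,0,0],"dr":[0,0,0]}]'
python3 - <<'E'
from h import *
s=grab_frame('scene')[:,:,::-1];w=grab_frame('wrist')[:,:,::-1]
c=np.zeros((300,800,3),np.uint8);c[:,:400]=cv2.resize(s,(400,300));c[:,400:]=cv2.resize(w,(400,300))
cv2.imwrite('pics/fin.png',cv2.resize(np.vstack([c]),(800,300)))
E
```

```text
time: 25.92
position: [0.537, 0.2654, 0.1965]
ee_rot: [0.722, 0.692, 0.001, 0.001]
ft_force: [-0.7, 0.3, -0.2]
gripper_width: 0.821
grasp_force: 0.0
```

View pics/fin.png

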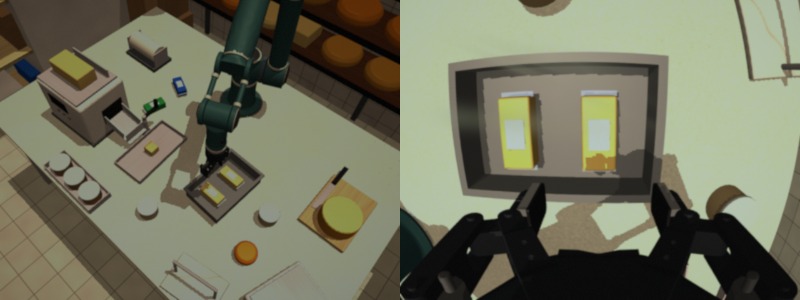

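Both labelled blocks lie flat in the tote, at (517,130) and (600,130) in the wrist half. The end piece is still in the tray at (151,149), and nothing else has moved.

```bash
python3 -c "
from workcell import *
print(hand_in())"
```

```text
the job is handed in; nothing more can be done
None
```

I turned the handle to its closed stop, set both long blocks flat in the tote with labels up, left the end piece in the tray, and handed the job in at about 26 s; one block slipped on the first grasp but stayed in the tray and was re-gripped lower, and the verdict was not shown.

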